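# Clear the spray can and bring the yellow jar of the rack-hardware carousel to the front

## Robot

A 6-joint arm with a two-finger parallel gripper is mounted at the origin on the work surface. World frame = base frame: x ahead of the robot, y to its left, z up, the work surface at z = 0. Lengths are in mm, angles in rad, forces in N, time in s.
With the tool pointing down it reaches from about 275 to 850 mm from the base axis. Payload 19 kg.
Tool frame: the origin (TCP) lies midway between the tips of the shut fingers; the grasp point (between the pads) lies 19 mm behind it (ctrl.hold_point_z is the distance from the TCP to the grasp point, in mm); y points along the fingers, z is the direction in which the jaws open and shut, and the axes are right-handed (so a half turn about y gives the same grasp; the last joint's range is limited). The gripper opens to 85 mm and grips with 20 to 120 N. Pads are 22 mm wide; open, the fingers measure 114 mm over their backs; the gripper's body (76 mm by 85 mm) begins 54 mm behind the grasp point. The pads swing forward as they close: fully open they stand 13 mm farther back than shut.
Start: joints at [-1.399, 0.15, 1.437, -0, 1.554, -0.134], TCP at [173.081, -548.3, 231.267] pointing down, gripper open.
Joint ranges: [-2.8, 2.8], [-0.68, 2.1], [0.12, 2.68], [-1.39, 4.53], [0.16, 2.79], [-2.81, 2.81]. Speed limits (rad/s): [1.89, 1.89, 2.22, 3.01, 3.01, 3.01].

## Interface

Orientations are given as a unit quaternion [x, y, z, w].
In Python, from station import ctrl gives the robot as it stands.
- The arm moves only by the tool apply_moves, never from a script. Its arguments are lists of equal length, an entry for each row: "jaw": the opening, from 0 (shut) to 1 (fully open); "slide": the shift along the tool's x, y, z in mm, a list of three; "delta_rot": the turn, a rotation vector about the tool's x, y, z in degrees, a list of three. A call has 1 to 10 rows; each row shifts and turns the pose as measured when the row begins, along the tool's axes as they then stand; what a row does not reach is not made up. A row lasts 1/10 s, in which the tool goes at most 50 mm and 8.59 degrees, less where a joint would pass 70% of its speed; a pose out of reach is approached as far as the arm can. A call is refused whole if a number of a shift passes 50 or a number of a turn 8.59, either way. A call with a gripper value outside its range is refused whole. The fingers move at their own pace and stop on an object; the grip force is fixed at half the most. Time passes only in rows, so rows that do not move let the fingers close. It gives the time, the measured TCP pose, the force and the opening at its end, in the units of the state.
- ctrl.observe(): the state, without advancing time (a new reading comes with each control period).
- ctrl.capture(name): name is "side" or "top" or "wrist"; returns a dict with "img" (480x640x3 uint8, blue, green, red), "depth" (480x640 float32, mm along the optical axis (not along the pixel's ray), 0 where there is no reading), "mtx" (3x3 intrinsics, pixels), "origin" and "orientation" of the camera in the world. Camera axes: x right, y up, looking along -z (the intrinsics and any distortion apply to the point x, -y, -z); pixel columns grow to the right and rows downward; lengths in mm; the calibration is good to about 2 mm. A picture is of the moment at which its call begins.
- ctrl.finish_job(): hands the job in, once; it reports no verdict.
The state is a dict: "time_s": time; "q": joint angles; "joint_velocities": joint speeds; "joint_torque": joint torques, N m; "position": TCP position; "ee_rot": TCP orientation; "force": force on the tool from outside, world axes, zero at the start; "ft_torque": the same for the moment, N m; "opening": opening from 0.0 (shut) to 1.0 (fully open).
Only numpy, scipy, OpenCV 4.12 (cv2) and the standard library are available. Lean on these libraries where they do the work, as an engineer would, in place of code of your own. Each camera call takes 0.05 s, during which the arm holds its last target.

## Task

A spray can has been left standing between the jars of the rack-hardware carousel and stops it from turning: lift it out and stand it upright in the blue tool tray. Then turn the carousel until the jar with the yellow lid is at the front, in line with the white arrow on the base board, and finish with a firm grip on the carousel, holding it still there without letting go. Leave the other things on the bench where they are and do not knock the can over.

Things in the scene. Friction and masses are not known exactly. Their poses are not given: they have to be found in the camera images.
- carousel: Turning part: five-armed steel star on a vertical spindle, turning freely either way about z (friction about 0.04 N m), staying where left. Origin on the axis at bench level. Five clear jars (50 mm across, lid tops 93 mm up) are fixed in cups (58 mm across) 105 mm from the axis, 72 degrees apart; the yellow-lidded one on the body's -x axis, the others blue, white, grey, blue.
- turning_grip (a point): Where to grip the black bar on top of the spindle, which turns with the carousel: on the axis, 116 mm above the bench. The bar is 60 mm long along the carousel's x axis (in line with the yellow jar), 18 mm wide, from 96 to 132 mm above the bench. (Jars may be pushed or gripped as well.)
- yellow_jar (a point): Centre of the yellow-lidded jar, 90 mm above the bench (3 mm below the top of its lid), 105 mm from the spindle axis. It turns with the carousel.
- board: Fixed round black base board of the carousel, 310 mm across, 8 mm thick. Origin on the spindle axis at bench level. Its front is its own -x direction, roughly towards the robot: there a white arrowhead is painted near the rim, 133 to 152 mm from the axis, pointing outwards, just outside the ring of jars.
- front_point (a point): The place for the yellow jar at the front: 105 mm from the spindle axis in the direction of the white arrow, 90 mm above the bench. The job wants yellow_jar here.
- can: Slim spray can, 45 mm across, 150 mm tall, about 0.17 kg, white with a blue band and a red cap (43 mm across, the top 38 mm). Origin at the centre of its underside, z up. Starts upright on the base board (8 mm up), about 112 mm from the axis, about midway between two jars, 8 to 20 mm clear of their cups; its cap stands above lids and bar grip.
- tray: Fixed blue plastic tool tray, open on top, 170 mm (x) by 130 mm (y) outside and 30 mm high, walls and floor 4 mm thick. Origin at the centre of its underside at bench level. It lies left or right of the carousel. A black roll of tape (60 mm across, 22 mm high) lies in its -x half, 40 to 48 mm from the centre; its +x half is free for the can.
- tape_roll: Bystander: black roll of tape lying flat in the tray, 60 mm across, 22 mm high. Origin at the centre of its underside.
- carton: Fixed cardboard stock carton, 170 x 130 x 60 mm, on the other side of the carousel from the tray. Origin at the centre of its underside.
- module_a: Bystander: steel transceiver module with a blue end, 64 x 14 x 10 mm, lying on the carton.
- module_b: Bystander: steel transceiver module with a black end, 64 x 14 x 10 mm, lying on the bench beyond the carousel, to the right.
- screwdriver: Bystander: orange-handled screwdriver, 160 mm long, lying on the bench in front of the carousel, to the left.
- torch: Bystander: black torch, 117 mm long, 33 mm across, lying on the bench left of the carousel, at the back.
- tester: Bystander: yellow handheld cable tester, 125 x 65 x 28 mm, lying on the bench right of the carousel, at the back.
- pen: Bystander: white and black marker pen, 120 mm long, 17 mm across, lying on the bench in front of the carousel, to the right.
There are look-alikes about, which are no part of the job. Leave any purple look-alike of the can alone.

How it is judged:
By the outcome, as a careful person would: the job done as asked, in the order asked, and still so for the second after the job is handed in, while the arm keeps its last pose, push and grip.
It also fails if it takes over 72 s, if anything falls off the work surface, if the arm or the gripper's body presses on something with over 40 N, if the wrist force passes 120 N, or if a joint passes its speed limit or range.

## Working session

There is one attempt and no reset: what is moved stays moved. The work goes in short steps, Python scripts to look and compute and a tool call to move; the robot and the scene stay as the last step left them, time stands still between calls to the robot, and variables do not carry over. Pictures are saved under pics/ and viewed, and the job is handed in when it is done.

Besides the shell and the picture viewer there is one more tool, called after "Emit:" as name(argument=value, ...) on one line, values as JSON. apply_moves: Moves the arm, as the interface text tells. Its arguments: {"type":"object","properties":{"jaw":{"type":"array"},"slide":{"type":"array"},"delta_rot":{"type":"array"}},"required":["jaw","slide","delta_rot"]}

```bash
mkdir -p pics; ls; python3 - <<'E'
from station import ctrl
import cv2,numpy as np
print(ctrl.observe())
for n in("side","top"):
    c=ctrl.capture(n); cv2.imwrite(f"pics/{n}0.png",c["img"]); np.savez(f"{n}0.npz",**c)
    print(n,c["mtx"],c["origin"],c["orientation"],[k for k in c])
print(ctrl.hold_point_z)
E
```

```text
pics
{'time_s': 0.0, 'q': array([-1.39901948e+00,  1.50980326e-01,  1.43803470e+00, -1.10802794e-05,
        1.55381287e+00, -1.33997973e-01]), 'joint_velocities': array([ 0.00051758, -0.00115526,  0.00038011,  0.00151422,  0.00067586,
        0.00172804]), 'joint_torque': array([-5.14168369e-04, -7.13062191e+01, -5.70866454e+01, -2.42131791e-04,
        9.05946479e-03,  4.30089926e-05]), 'position': array([ 173.02838857, -548.08177279,  230.67687135]), 'ee_rot': array([-0.10769927,  0.69929514, -0.698422  ,  0.10767494]), 'force': array([-0.16390016, -0.34130351,  0.17505227]), 'ft_torque': array([-0.04227024, -0.03739729,  0.00468942]), 'opening': 0.9940840600828086}
side [[511.16017949   0.         319.67158726]
 [  0.         511.16017949 240.00121276]
 [  0.           0.           1.        ]] [-25.96238465 736.48026317 883.96528668] [-0.13412132  0.39262261  0.86829604 -0.27188406] ['img', 'depth', 'mtx', 'origin', 'orientation']
top [[468.45440393   0.         312.27269556]
 [  0.         468.45440393 240.13435347]
 [  0.           0.           1.        ]] [ 343.14561056   -1.1093579  1067.46587317] [ 0.05460078 -0.05426524 -0.70453942  0.70547732] ['img', 'depth', 'mtx', 'origin', 'orientation']
18.700000000000003
```

View pics/top0.png

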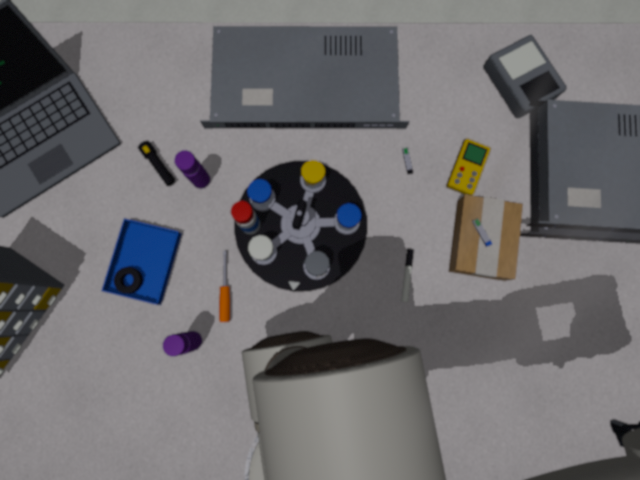

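View pics/side0.png

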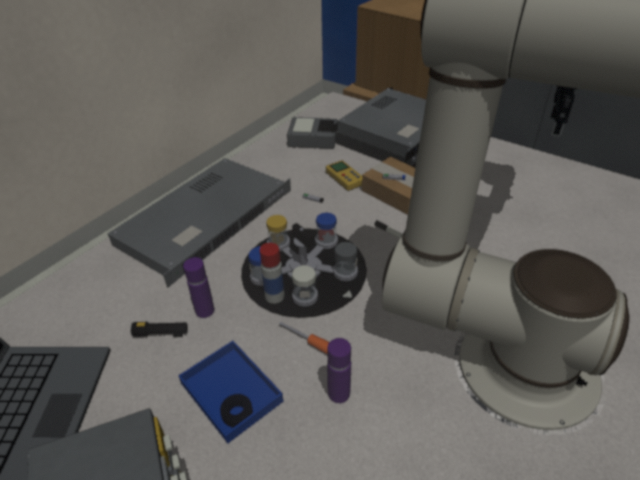

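The top view shows the red-capped can at px (243,213), between the blue-lidded jar (260,191) and the white-lidded one (262,248). The yellow jar is at the far side (313,172), the arrow at (294,286) and the tray at (143,262) with the tape at (128,279). The two purple cans at (193,169) and (182,344) are look-alikes. The can meant is the white one with the red cap. I'll measure it and take an enlarged crop.

```bash
cat > h.py <<'E'
import numpy as np,cv2
from scipy.spatial.transform import Rotation as R
def ray(c,u,v):
    K=c["mtx"];d=np.array([(u-K[0,2])/K[0,0],-(v-K[1,2])/K[1,1],-1.]);return R.from_quat(c["orientation"]).apply(d)
def onz(c,u,v,z):
    d=ray(c,u,v);o=np.asarray(c["origin"]);return o+d*(z-o[2])/d[2]
def proj(c,p):
    q=R.from_quat(c["orientation"]).inv().apply(np.asarray(p,float)-c["origin"]);K=c["mtx"]
    return np.array([K[0,2]+K[0,0]*q[0]/-q[2],K[1,2]+K[1,1]*-q[1]/-q[2]])
def blobs(c,lo,hi,amin=40):
    m=cv2.inRange(cv2.cvtColor(c["img"],cv2.COLOR_BGR2HSV),np.array(lo),np.array(hi))
    n,l,s,ce=cv2.connectedComponentsWithStats(m)
    return [(ce[i].round(1),s[i].tolist(),l==i) for i in range(1,n) if s[i][4]>=amin]
E
python3 - <<'E'
from h import *
for n in("top","side"):
    c=dict(np.load(n+"0.npz"))
    for nm,lo,hi,z in(("red",(0,150,80),(5,255,255),158),("red2",(174,150,80),(180,255,255),158),("yel",(20,150,100),(32,255,255),93),("blue",(100,150,60),(125,255,255),93),("orange",(6,150,80),(16,255,255),10)):
        for ce,s,m in blobs(c,lo,hi): 
            mc=cv2.minEnclosingCircle(np.argwhere(m)[:,::-1].astype(np.float32))
            print(n,nm,ce,s,np.round(mc[0],1),round(mc[1],1),onz(c,*ce,z).round(1))
c=dict(np.load("top0.npz"))
im=c["img"][140:310,80:380]; cv2.imwrite("pics/crop0.png",cv2.resize(im,None,fx=2.66,fy=2.66,interpolation=cv2.INTER_CUBIC))
c=dict(np.load("side0.npz"))
im=c["img"][200:440,160:400]; cv2.imwrite("pics/crop1.png",cv2.resize(im,None,fx=2.5,fy=2.5,interpolation=cv2.INTER_CUBIC))
E
```

```text
top red [241.4 211.2] [232, 200, 20, 23, 331] [240.5 211. ] 11.0 [542.3 140.1 158. ]
top yel [466.3 170.8] [448, 139, 42, 57, 869] [468.5 167. ] 28.0 [ 646.1 -332.2   93. ]
top yel [312.7 171.3] [301, 161, 24, 22, 422] [312.6 171. ] 11.8 [644.6  -1.3  93. ]
top blue [259.2 190.3] [247, 178, 25, 25, 458] [258.6 190.1] 12.6 [602.3 113.2  93. ]
top blue [348.7 214.5] [337, 203, 25, 25, 480] [348.5 214.5] 12.7 [549.7 -77.8  93. ]
top blue [144.5 258. ] [103, 220, 77, 84, 3513] [141. 261.] 47.2 [456.2 350.6  93. ]
top blue [128.6 279.4] [124, 274, 10, 12, 95] [128.6 279.3] 5.9 [411.4 381.1  93. ]
top orange [224.4 303.8] [220, 286, 10, 36, 340] [224.  303.5] 17.8 [363.  195.9  10. ]
side red [269.2 249.7] [261, 244, 17, 13, 183] [269.2 249.9] 8.3 [539.1 148.  158. ]
side yel [348.5 176.6] [337, 170, 20, 15, 66] [346.5 178. ] 10.3 [ 600.2 -259.1   93. ]
side yel [276.2 221.7] [269, 217, 16, 11, 117] [276.5 222. ] 7.8 [641.3   5.8  93. ]
side yel [158.  434.4] [155, 418, 7, 33, 83] [158. 434.] 16.3 [451.2 551.2  93. ]
side blue [341.5  29.3] [323, 0, 43, 79, 1824] [344.   36.7] 42.3 [ 1262.6 -1227.5    93. ]
side blue [325.9 219.2] [318, 215, 17, 10, 124] [326. 220.] 8.1 [545.1 -70.7  93. ]
side blue [254.6 254.8] [250, 248, 9, 14, 86] [256.1 254.5] 6.6 [606.4 127.7  93. ]
side blue [227.4 388.8] [180, 350, 98, 91, 3774] [227.6 390.3] 49.7 [415.8 422.3  93. ]
side blue [235.8 410.2] [230, 407, 13, 8, 73] [236. 410.] 6.3 [375. 445.  93.]
side orange [318.2 342.7] [309, 336, 18, 16, 161] [317.5 344. ] 10.4 [380.1 197.4  10. ]
```

View pics/crop0.png

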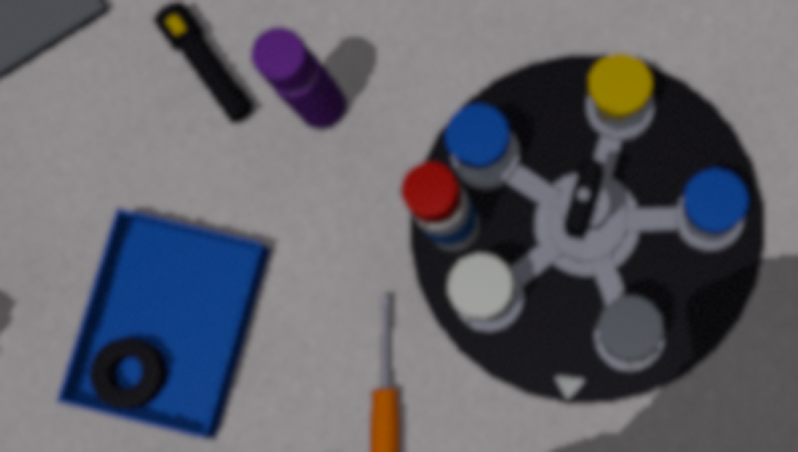

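View pics/crop1.png

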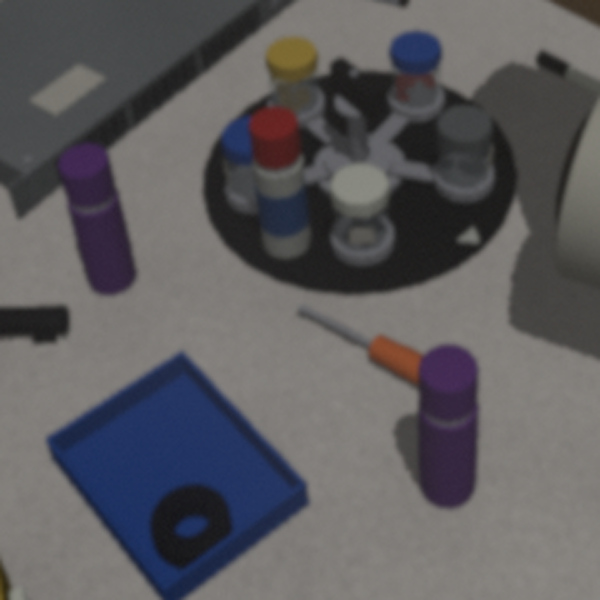

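The crops confirm it: the white can with the blue band and red cap is the one, and the purple cans are left alone. Next I fit the axis, arrow and tray.

```bash
python3 - <<'E'
from h import *
from scipy.optimize import least_squares
c=dict(np.load("top0.npz"))
lids=np.array([onz(c,*p,93)[:2] for p in [(312.7,171.3),(259.,190.2),(260.8,247.5),(317.2,262.9),(348.6,214.5)]])
def f(p):
    a=p[2]+np.arange(5)*np.radians(72);return (p[:2]+105*np.c_[np.cos(a),np.sin(a)]-lids).ravel()
s=least_squares(f,[545,20,0.]);print("axis",s.x,np.degrees(s.x[2]),"res",s.fun.reshape(5,2).round(1).tolist())
# board
g=c["img"]; hsv=cv2.cvtColor(g,cv2.COLOR_BGR2HSV)
m=((hsv[...,2]<45)).astype(np.uint8); n,l,st,ce=cv2.connectedComponentsWithStats(m); i=l[255,275];print(st[i])
pts=np.argwhere(l==i)[:,::-1]; h=cv2.convexHull(pts.astype(np.int32))[:,0]
w=np.array([onz(c,*p,8)[:2] for p in h])
r=least_squares(lambda p:np.hypot(*(w-p[:2]).T)-p[2],[545,20,155],loss="soft_l1");print("board",r.x)
# arrow
m=(hsv[...,2]>140).astype(np.uint8); m[:278]=0;m[294:]=0;m[:,:284]=0;m[:,304:]=0
n,l,st,ce=cv2.connectedComponentsWithStats(m)
for i in range(1,n):
    if st[i][4]>10: print("arrow",ce[i],st[i],onz(c,*ce[i],8)[:2])
# tray
m=cv2.inRange(hsv,(100,110,25),(125,255,255)); m[:,:90]=0;m[:,185:]=0
h=cv2.findContours(m,0,2)[0];h=max(h,key=cv2.contourArea);
w=np.array([onz(c,*p,30)[:2] for p in h[:,0]],np.float32);print("tray rect",cv2.minAreaRect(w),cv2.boxPoints(cv2.minAreaRect(w)))
w=np.array([onz(c,*p,0)[:2] for p in h[:,0]],np.float32);print("z0",cv2.minAreaRect(w))
print("tape",onz(c,128.6,279.4,22))
# can triangulate using tops: depth
for p in [(241,211),(260,247),(303,195)]:
    print(p,c["depth"][p[1],p[0]])
sd=dict(np.load("side0.npz"))
for p in[(541.5,140,158)]: print("pred side",proj(sd,p))
E
```

```text
axis [ 5.44393951e+02  2.62843668e+01 -2.66593071e-01] -15.274657801840108 res [[1.1, -0.1], [-0.5, 0.4], [-0.0, 0.7], [-0.2, 0.0], [-0.3, -1.0]]
[     0      0    640    480 285676]
board [630.64066145 -16.972869   928.99006501]
arrow [293.72727273 284.72727273] [292 284   5   3  11] [405.8902298   41.19688628]
arrow [286.58333333 292.58333333] [284 292   7   2  12] [388.24404927  57.13751864]
tray rect ((457.805419921875, 378.9558410644531), (134.5867919921875, 167.83314514160156), 76.33078002929688) [[360.36316 333.3993 ]
 [523.4426  293.7376 ]
 [555.2477  424.5124 ]
 [392.1682  464.17407]]
z0 ((461.1209716796875, 389.946044921875), (138.47857666015625, 172.686279296875), 76.33078002929688)
tape [416.41474935 408.93122428  22.        ]
(241, 211) 928.326
(260, 247) 979.3737
(303, 195) 1091.6268
pred side [270.73048947 247.18988639]
```

```bash
python3 - <<'E'
from h import *
from station import ctrl
s=ctrl.observe(); r=R.from_quat(s["ee_rot"]);M=r.as_matrix();print(M.round(3))
print("jaw yaw",np.degrees(np.arctan2(M[1,2],M[0,2])))
d=np.array([542,139,190])-s["position"];print("d tool",r.inv().apply(d),"range")
c=dict(np.load("top0.npz"));g=c["img"].min(2).astype(float)
w=np.clip(g[276:296,282:304]-70,0,None);  print(g[276:296,282:304].astype(int))
E
```

```text
[[-0.954 -0.     0.301]
 [-0.301  0.001 -0.954]
 [-0.    -1.    -0.001]]
jaw yaw -72.47936251295474
d tool [-558.67142396   41.42166403 -544.11217176] range
[[ 24  23  25  25  25  24  23  24  25  24  24  25  25  25  23  25  25  25
   25  25  24  22]
 [ 24  24  26  24  24  26  23  25  24  23  25  25  24  26  26  24  25  24
   24  24  26  26]
 [ 24  25  26  24  24  25  25  25  25  26  26  24  24  25  25  24  25  25
   26  24  25  24]
 [ 25  26  26  24  25  26  27  30  31  30  30  29  28  26  26  25  24  24
   25  24  25  23]
 [ 25  25  25  25  26  28  38  51  56  56  52  50  43  40  37  35  33  29
   25  25  25  23]
 [ 25  25  25  25  26  35  57  81  93  93  90  86  80  72  70  67  59  46
   33  25  25  24]
 [ 25  26  25  25  26  37  66  98 117 122 122 120 115 112 109 105  93  71
   44  27  24  24]
 [ 25  26  26  27  26  34  60  95 122 135 138 138 137 135 134 127 110  82
   49  29  24  24]
 [ 24  25  26  25  23  29  47  80 113 134 141 143 143 143 139 128 104  70
   41  27  25  25]
 [ 26  26  26  24  26  26  34  62  98 126 140 144 144 141 131 112  80  48
   30  24  24  25]
 [ 27  27  26
[... 217 characters left out ...]
6 122 114  90  61  38  28  25
   26  24  26  26]
 [104  97  87  79  71  64  60  51  47  60  85  97  86  62  40  31  29  31
   29  29  28  30]
 [129 125 119 113 107 103  97  86  75  71  74  76  67  55  51  51  49  48
   50  49  51  54]
 [138 136 134 133 131 129 126 119 110 104  97  91  87  85  86  86  85  85
   85  85  86  91]
 [139 139 138 138 138 139 138 134 131 128 123 118 117 118 117 117 117 117
  116 117 118 121]
 [139 139 138 138 138 139 139 138 137 137 135 133 133 134 134 134 133 132
  132 133 133 134]
 [138 139 139 138 138 138 137 137 138 139 138 138 139 140 140 139 137 137
  137 138 138 138]
 [138 139 139 138 138 137 137 137 138 139 140 139 139 140 141 140 138 138
  137 138 139 140]]
```

Emit:
apply_moves(jaw=[1,1,1,1,1,1,1,1,1,1], slide=[[-33,0,-32],[-33,0,-32],[-33,0,-32],[-33,0,-32],[-33,0,-32],[-33,0,-32],[-33,0,-32],[-33,0,-32],[-33,0,-32],[-33,0,-32]], delta_rot=[[0,0,0],[0,0,0],[0,0,0],[0,0,0],[0,0,0],[0,0,0],[0,0,0],[0,0,0],[0,0,0],[0,0,0]])

```text
time_s: 1.1
position: [394.9, -131.6, 228.3]
ee_rot: [-0.105, 0.701, -0.697, 0.104]
force: [1.8, -1.2, -0.1]
opening: 0.998
```

```bash
cat >> h.py <<'E'
def go(ctrl,p,yaw=None):
    s=ctrl.observe(); r=R.from_quat(s["ee_rot"]);M=r.as_matrix()
    print("t",round(s["time_s"],2),"pos",s["position"].round(1),"yaw",round(float(np.degrees(np.arctan2(M[1,2],M[0,2]))),2),"q",s["q"].round(2),"F",s["force"].round(1),"T",s["ft_torque"].round(2),"open",round(s["opening"],3),"down",M[:,1].round(4))
    if p is not None: print("slide",r.inv().apply(np.array(p)-s["position"]).round(1))
    return s
E
python3 - <<'E'
from h import *
from station import ctrl
go(ctrl,[542,139,215])
c=dict(np.load("top0.npz"));g=c["img"].min(2).astype(float)
w=np.clip(g[279:290,287:301]-40,0,None)
v,u=np.mgrid[279:290,287:301]; w[(v>=288)&(abs(u-292.8)>2)]=0
p=(w*u).sum()/w.sum(),(w*v).sum()/w.sum(); a=onz(c,*p,8);d=a[:2]-[544.4,26.3];print(p,a,np.hypot(*d),np.degrees(np.arctan2(d[1],d[0])))
E
```

```text
t 1.1 pos [ 394.9 -131.6  228.3] yaw -73.01 q [-0.51 -0.19  1.77  0.    1.56  0.76] F [ 1.8 -1.2 -0.1] T [-0.01 -0.07  0.03] open 0.998 down [-0.0013  0.0056 -1.    ]
slide [-219.7   14.6 -215.7]
(np.float64(293.48429175087267), np.float64(284.2555575969135)) [406.95064172  41.75289522   8.        ] 138.31528499145043 173.585394575517
```

Emit:
apply_moves(jaw=[1,1,1,1,1,1,1,1], slide=[[-33,0,-32],[-33,0,-32],[-33,0,-32],[-33,0,-32],[-33,0,-32],[-33,0,-32],[-22,0,-23],[0,0,0]], delta_rot=[[0,0,0],[0,0,0],[0,0,0],[0,0,0],[0,0,0],[0,0,0],[0,0,0],[0,0,0]])

```text
time_s: 1.9
position: [546.2, 156.9, 227.6]
ee_rot: [-0.107, 0.701, -0.697, 0.106]
force: [0.7, -0.6, -0.2]
opening: 0.997
```

```bash
python3 - <<'E'
from h import *
from station import ctrl
go(ctrl,[542,139,190])
for n in("wrist","top"):
    c=ctrl.capture(n); cv2.imwrite(f"pics/{n}1.png",c["img"]); np.savez(f"{n}1.npz",**c)
    for lo,hi in (((0,150,60),(5,255,255)),):
        for ce,s,m in blobs(c,lo,hi): print(n,ce,s,onz(c,*ce,158).round(1))
E
```

```text
t 1.9 pos [546.2 156.9 227.6] yaw -72.69 q [0.14 0.14 1.46 0.01 1.55 1.41] F [ 0.7 -0.6 -0.2] T [ 0.03  0.03 -0.01] open 0.997 down [-0.0027  0.0055 -1.    ]
slide [ 9.3 37.6 16.1]
wrist [340.5 252.6] [302, 207, 80, 89, 5158] [548.  146.5 158. ]
wrist [595.1 267.8] [586, 262, 21, 12, 98] [580.1  15.9 158. ]
```

View pics/wrist1.png

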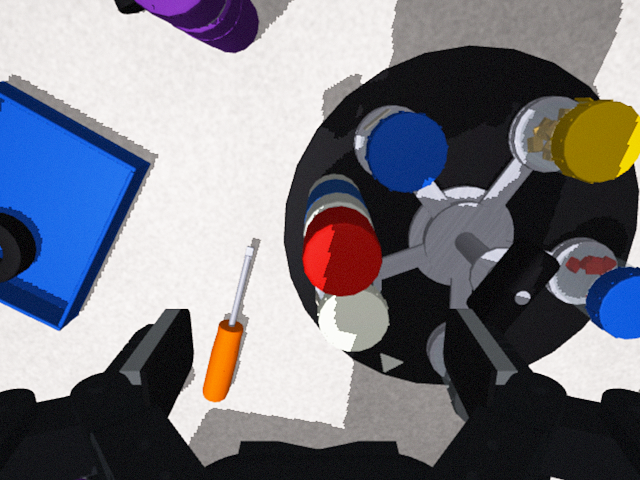

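```bash
python3 - <<'E'
from h import *
c=dict(np.load("wrist1.npz"))
print(c["origin"],c["depth"][260,342],c["depth"][220,340])
for lo,hi,z in (((0,150,195),(5,255,255),158),((20,120,120),(32,255,255),93),((100,120,60),(125,255,255),93)):
    for ce,s,m in blobs(c,lo,hi,800):
        mc=cv2.fitEllipse(max(cv2.findContours(m.astype(np.uint8),0,1)[0],key=len)); print(ce,s,mc,onz(c,*ce,z).round(1),onz(c,*mc[0],z).round(1))
# board rim
hsv=cv2.cvtColor(c["img"],cv2.COLOR_BGR2HSV);print(hsv[250,315:380:4,2],hsv[205:300:5,340,2])
E
```

```text
[617.80386141 178.92294556 370.64789077] 226.18999 224.27518
[317.9 256. ] [303, 225, 32, 65, 1220] ((317.75933837890625, 255.81248474121094), (25.54777717590332, 67.08418273925781), 9.85492992401123) [542.7 157.3 158. ] [542.8 157.4 158. ]
[602.9 141.5] [564, 100, 76, 84, 4917] ((602.8009643554688, 141.50625610351562), (71.6424789428711, 85.63397979736328), 37.821922302246094) [646.8   2.1  93. ] [646.8   2.1  93. ]
[ 59.9 202.8] [0, 82, 150, 249, 22016] ((59.55545425415039, 196.2433319091797), (144.81777954101562, 241.86447143554688), 0.07976707816123962) [504.3 325.   93. ] [508.7 325.8  93. ]
[406.4 151.3] [365, 111, 84, 82, 5231] ((406.39715576171875, 151.29425048828125), (79.34264373779297, 82.26460266113281), 55.060028076171875) [604.3 117.9  93. ] [604.3 118.   93. ]
[616.2 302.3] [585, 266, 55, 73, 3166] ((616.3660278320312, 302.399658203125), (56.74571228027344, 74.86988067626953), 0.6850302815437317) [549.6 -60.6  93. ] [549.6 -60.7  93. ]
[243 242 242 237 131 135 131 131 134 135 135 133 132 127 134 135 129] [127  94  94  97 140 135 136 134 131 135 125 129 131 129 125 132 132 127
 122]
```

```bash
python3 - <<'E'
from h import *
def pt(c,u,v):
    return c["origin"]+ray(c,u,v)*float(c["depth"][int(round(v)),int(round(u))])
t=dict(np.load("top1.npz"));w=dict(np.load("wrist1.npz"));sd=dict(np.load("side0.npz"));t0=dict(np.load("top0.npz"))
print("top bench",pt(t0,200,240),pt(t0,420,60),pt(t0,205,400),"red",pt(t0,241,211),"blue",pt(t0,259,190),"white",pt(t0,260.8,247.5),"yel",pt(t0,312.7,171))
print("wrist red",pt(w,345,260),"blue",pt(w,406.4,151.3),"white",pt(w,353,325),"bench",pt(w,220,100),"yel",pt(w,602,141))
print("side red",pt(sd,269,249),"blue r",pt(sd,326,219),"white",pt(sd,303,275),"yel",pt(sd,276,221),"bench",pt(sd,280,370))
# grab white and red full extents in wrist
hsv=cv2.cvtColor(w["img"],cv2.COLOR_BGR2HSV)
cr=w["img"][180:380,270:420];cv2.imwrite("pics/wc1.png",cv2.resize(cr,None,fx=3,fy=3))
E
```

```text
top bench [509.27516545 258.96589961  -2.117073  ] [ 9.56260932e+02 -2.64019733e+02  1.64627153e-01] [153.88255809 234.54068091  -2.59340998] red [542.50472236 140.73830374 159.05723045] blue [602.59024445 113.47556159  94.49685967] white [478.64466275 107.46639444  93.59993177] yel [646.07470259  -1.25828188  90.37652431]
wrist red [545.07952878 143.10368521 158.73472815] blue [617.80386141 178.92294556 370.64789077] white [476.53137046 110.64681288  92.5976463 ] bench [593.34774274 258.34611502   1.44918303] yel [646.89979462   2.90860814  93.21152501]
side red [539.60561769 147.87627532 159.62655848] blue r [548.29117222 -75.69477174  88.8881128 ] white [476.13078648 116.78680302  91.71166265] yel [642.52330399   4.90742662  94.06026268] bench [409.4644646  291.32727392  -0.73118709]
```

View pics/wc1.png

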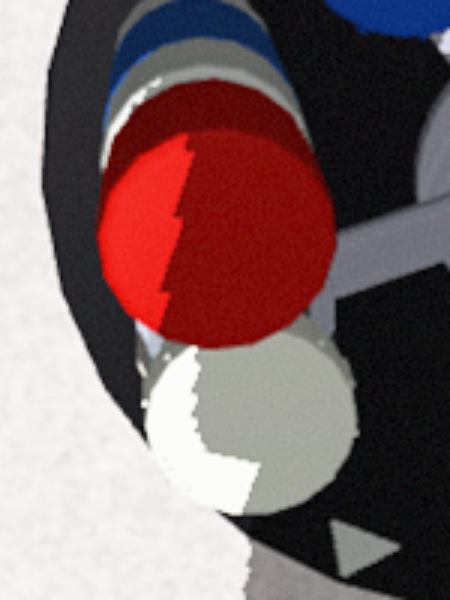

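```bash
python3 - <<'E'
from h import *
from station import ctrl
w=dict(np.load("wrist1.npz"))
print(onz(w,342.5,259.7,158),onz(w,353.7,323.3,93))
go(ctrl,[543.5,142.5,170]);go(ctrl,[543.5,142.5,112])
E
```

```text
[544.5932757  144.28761175 158.        ] [478.18801674 110.70361196  93.        ]
t 2.0 pos [545.3 154.3 227.9] yaw -72.78 q [0.14 0.14 1.46 0.01 1.55 1.41] F [-0.7 -0.4 -0. ] T [ 0.    0.04 -0.03] open 1.003 down [-0.0028  0.0047 -1.    ]
slide [ 5.1 57.8 11.1]
t 2.0 pos [545.3 154.3 227.9] yaw -72.78 q [0.14 0.14 1.46 0.01 1.55 1.41] F [-0.7 -0.4 -0. ] T [ 0.    0.04 -0.03] open 1.003 down [-0.0028  0.0047 -1.    ]
slide [  5.1 115.8  11.4]
```

Emit:
apply_moves(jaw=[1,1,1,1], slide=[[5,0,11],[0,20,0],[0,15,0],[0,0,0]], delta_rot=[[0,0,0],[0,0,0],[0,0,0],[0,0,0]])

```text
time_s: 2.4
position: [542.4, 136.5, 192.4]
ee_rot: [-0.105, 0.701, -0.698, 0.104]
force: [-0.7, -0.7, 0.8]
opening: 1.0
```

```bash
python3 - <<'E'
from h import *
from station import ctrl
go(ctrl,[543.5,142.5,112])
w=ctrl.capture("wrist");np.savez("wrist2.npz",**w);cv2.imwrite("pics/wrist2.png",w["img"])
E
```

```text
t 2.4 pos [542.4 136.5 192.4] yaw -72.99 q [0.11 0.13 1.53 0.   1.47 1.38] F [-0.7 -0.7  0.8] T [ 0.01 -0.04  0.01] open 1.0 down [-0.0017  0.0037 -1.    ]
slide [-2.9 80.4 -5.1]
```

View pics/wrist2.png

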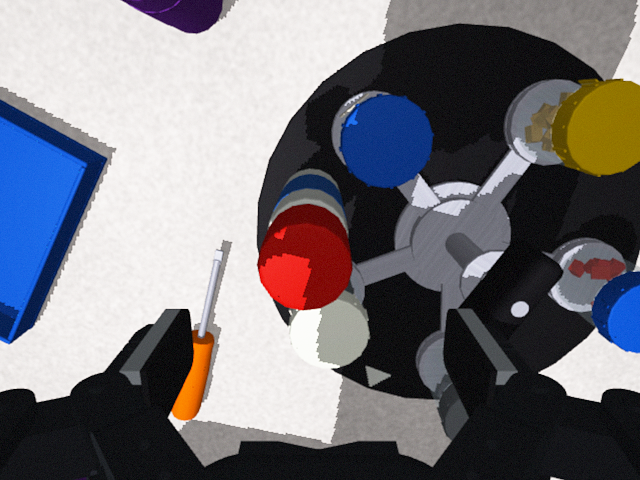

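```bash
python3 - <<'E'
from h import *
from station import ctrl
w=dict(np.load("wrist2.npz"))
for (u,v) in [(305,264)]: print(onz(w,u,v,158))
hsv=cv2.cvtColor(w["img"],cv2.COLOR_BGR2HSV)
m=((hsv[...,0]<6)|(hsv[...,0]>174))&(hsv[...,1]>140)&(hsv[...,2]>155)
m=m.astype(np.uint8);m[:,400:]=0;ys,xs=np.nonzero(m);print(xs.min(),xs.max(),ys.min(),ys.max())
k=max(cv2.findContours(m,0,1)[0],key=len);print(cv2.fitEllipse(cv2.convexHull(k)),onz(w,*cv2.fitEllipse(cv2.convexHull(k))[0],158))
E
```

```text
[546.1121951 144.6276512 158.       ]
259 311 227 309
((289.1629333496094, 279.5476379394531), (51.69468688964844, 62.8755989074707), 127.74957275390625) [536.91795291 149.27936832 158.        ]
```

Emit:
apply_moves(jaw=[1,1,1,1,1,1], slide=[[-4,15,-6],[0,20,0],[0,20,0],[0,15,0],[0,5,0],[0,0,0]], delta_rot=[[0,0,0],[0,0,0],[0,0,0],[0,0,0],[0,0,0],[0,0,0]])

```text
time_s: 3.05
position: [546.1, 144.3, 116.6]
ee_rot: [-0.103, 0.701, -0.698, 0.106]
force: [-0.0, 0.2, 0.4]
opening: 1.004
```

```bash
python3 - <<'E'
from h import *
from station import ctrl
go(ctrl,[544.5,143.5,112])
w=ctrl.capture("side");cv2.imwrite("pics/side3.png",cv2.resize(w["img"][150:330,180:380],None,fx=3,fy=3))
E
```

```text
t 3.05 pos [546.1 144.3 116.6] yaw -73.07 q [0.12 0.19 1.63 0.   1.32 1.39] F [-0.   0.2  0.4] T [ 0.   -0.01  0.04] open 1.004 down [ 0.0034  0.0045 -1.    ]
slide [1.8 4.5 0.3]
```

View pics/side3.png

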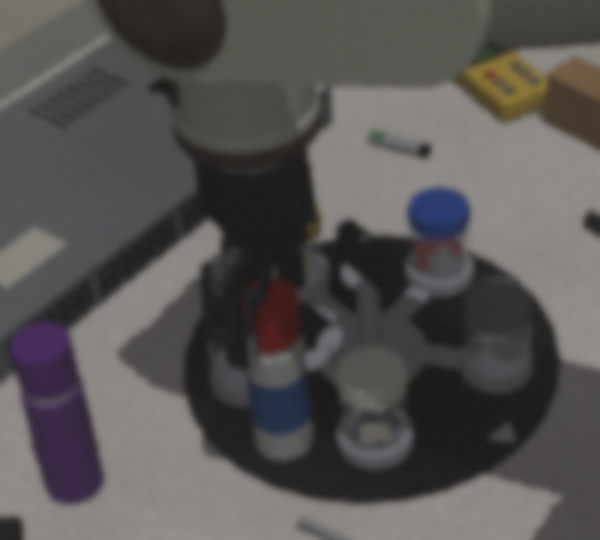

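The side view shows the fingers on either side of the red cap (crop ~ (275,310)). I'll lower a little and close.

Emit:
apply_moves(jaw=[1,0,0,0,0,0,0,0], slide=[[1,5,0],[0,0,0],[0,0,0],[0,0,0],[0,0,0],[0,0,0],[0,0,0],[0,0,0]], delta_rot=[[0,0,0],[0,0,0],[0,0,0],[0,0,0],[0,0,0],[0,0,0],[0,0,0],[0,0,0]])

```text
time_s: 3.9
position: [546.4, 144.2, 114.3]
ee_rot: [-0.101, 0.701, -0.698, 0.107]
force: [0.6, -0.7, -2.1]
opening: 0.494
```

```bash
python3 - <<'E'
from h import *
from station import ctrl
go(ctrl,None)
w=ctrl.capture("wrist");cv2.imwrite("pics/wrist4.png",w["img"])
E
```

```text
t 3.9 pos [546.4 144.2 114.3] yaw -73.07 q [0.12 0.19 1.63 0.   1.31 1.39] F [ 0.6 -0.7 -2.1] T [0.03 0.01 0.01] open 0.494 down [ 0.0076  0.005  -1.    ]
```

View pics/wrist4.png

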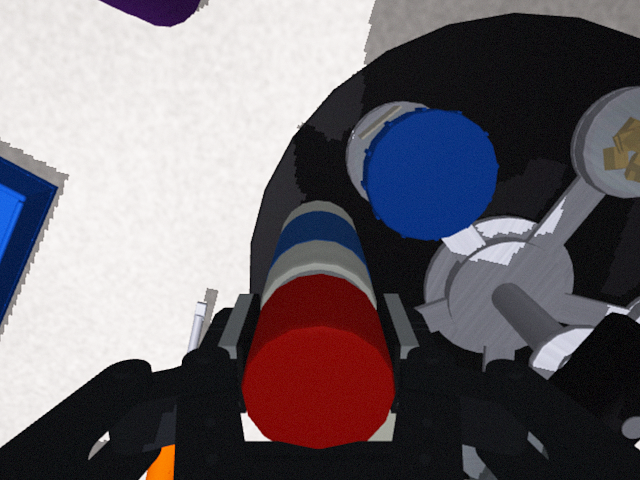

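The pads hold the cap: opening 0.494 is about 42 mm against the 43 mm cap. Lifting.

Emit:
apply_moves(jaw=[0,0,0,0,0,0,0], slide=[[0,-8,0],[0,-15,0],[0,-25,0],[0,-30,0],[0,-30,0],[0,-25,0],[0,0,0]], delta_rot=[[0,0,0],[0,0,0],[0,0,0],[0,0,0],[0,0,0],[0,0,0],[0,0,0]])

```text
time_s: 4.65
position: [544.5, 143.4, 255.0]
ee_rot: [-0.101, 0.701, -0.698, 0.107]
force: [0.5, 0.5, -1.6]
opening: 0.49
```

```bash
python3 - <<'E'
from h import *
from station import ctrl
go(ctrl,[497.5,371,240])
w=ctrl.capture("side");cv2.imwrite("pics/side5.png",w["img"]);np.savez("side5.npz",**w)
w=ctrl.capture("top");np.savez("top5.npz",**w)
E
```

```text
t 4.65 pos [544.5 143.4 255. ] yaw -73.07 q [0.12 0.11 1.43 0.   1.59 1.39] F [ 0.5  0.5 -1.6] T [ 0.02 -0.01 -0.02] open 0.49 down [ 0.0068  0.0049 -1.    ]
slide [ -21.1   15.8 -231.4]
```

View pics/side5.png

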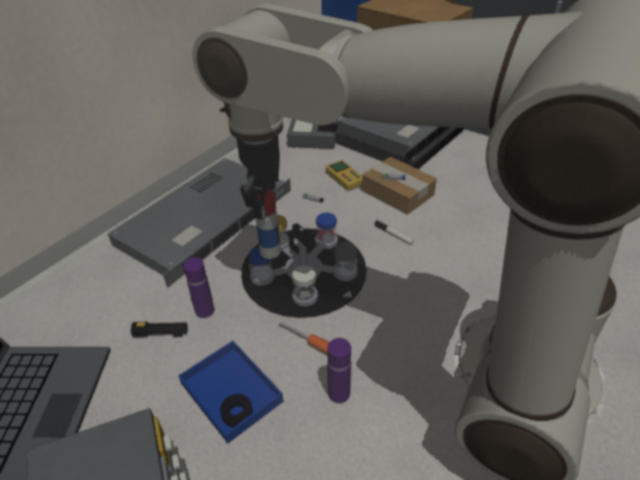

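The can hangs upright at (268,225) in the side view, clear of the jars. Moving it over the tray.

Emit:
apply_moves(jaw=[0,0,0,0,0,0,0,0,0], slide=[[-2,0,-15],[-3,0,-30],[-3,0,-35],[-3,0,-35],[-3,0,-35],[-3,0,-30],[-2,0,-25],[-2,0,-12],[0,0,0]], delta_rot=[[0,0,0],[0,0,0],[0,0,0],[0,0,0],[0,0,0],[0,0,0],[0,0,0],[0,0,0],[0,0,0]])

```text
time_s: 5.65
position: [493.4, 369.4, 241.0]
ee_rot: [-0.108, 0.7, -0.699, 0.099]
force: [-1.1, -0.2, -1.7]
opening: 0.492
```

```bash
python3 - <<'E'
from h import *
from station import ctrl
go(ctrl,[499,373,255])
for n in ("wrist","top","side"):
    w=ctrl.capture(n);cv2.imwrite(f"pics/{n}6.png",w["img"]);np.savez(n+"6.npz",**w)
E
```

```text
t 5.65 pos [493.4 369.4 241. ] yaw -73.12 q [0.51 0.24 1.31 0.01 1.6  1.79] F [-1.1 -0.2 -1.7] T [-0.06 -0.09  0.05] open 0.492 down [-1.270e-02 -6.000e-04 -9.999e-01]
slide [ -6.3 -14.1  -1.9]
```

View pics/wrist6.png

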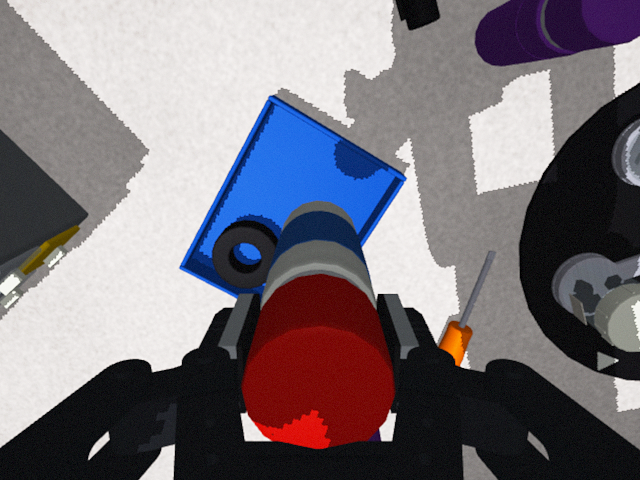

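View pics/top6.png

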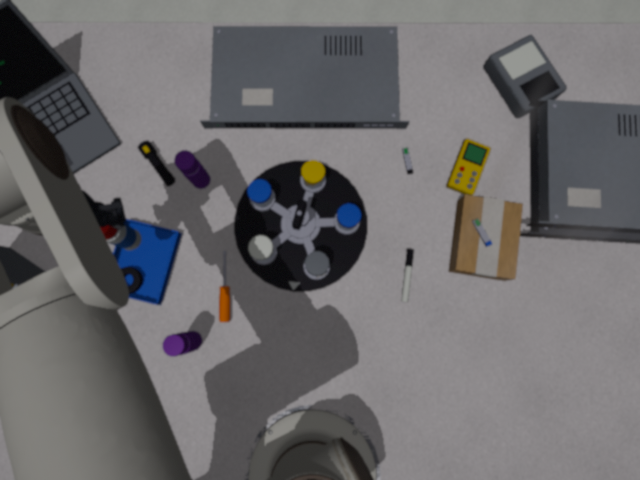

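View pics/side6.png

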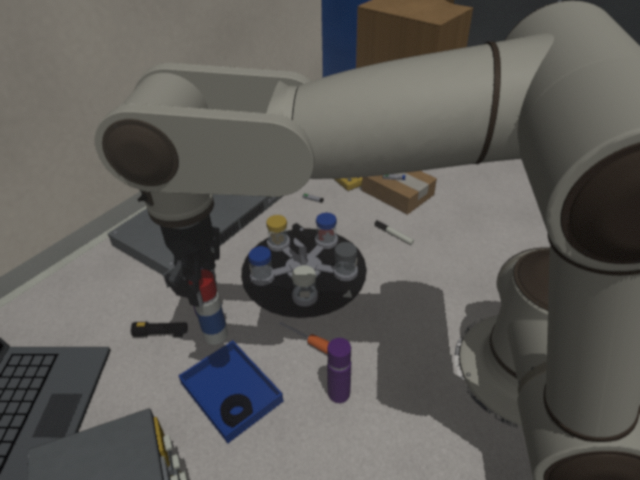

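The wrist view shows the tray corners at (273,96), (405,178) and (181,268), and the tape at (245,255). The can hangs above the free half. I'll check the target from these corners.

```bash
python3 - <<'E'
from h import *
from station import ctrl
w=dict(np.load("wrist6.npz"))
a,b,d=[onz(w,*p,30)[:2] for p in((273,96),(405,178),(181,268))]
print(a,b,d,np.hypot(*(a-b)),np.hypot(*(a-d)))
cen=(b+d)/2; x=(a-d)/np.hypot(*(a-d)); print("cen",cen,"x",x,"target",cen+40*x)
print("tape",onz(w,245,254,22))
s=go(ctrl,[*(cen+40*x),240])
M=R.from_quat(s["ee_rot"]).as_matrix();dn=M[:,1]
rv=np.cross(dn,[0,0,-1]);print("rot tool deg",np.degrees(M.T@rv).round(2))
E
```

```text
[555.08533604 426.63561766] [524.30681575 305.44528821] [391.23188175 467.02584875] 125.03764738497605 168.75818573263487
cen [457.76934875 386.23556848] x [ 0.97093633 -0.23933791] target [496.60680213 376.66205217]
tape [417.30581831 416.49727715  22.        ]
t 5.8 pos [494.3 367.3 241.7] yaw -73.24 q [0.51 0.24 1.31 0.01 1.6  1.79] F [ 0.9  0.6 -1.5] T [-0.01 -0.06  0.01] open 0.486 down [-1.170e-02 -5.000e-04 -9.999e-01]
slide [-5.   1.7 -8.3]
rot tool deg [ 0.17 -0.    0.65]
```

Emit:
apply_moves(jaw=[0,0,0,0,0,0,0], slide=[[-5,0,-5],[0,25,0],[0,25,0],[0,25,0],[0,22,0],[0,10,0],[0,0,0]], delta_rot=[[0.2,0,0.65],[0,0,0],[0,0,0],[0,0,0],[0,0,0],[0,0,0],[0,0,0]])

```text
time_s: 6.5
position: [502.3, 370.3, 133.2]
ee_rot: [0.097, -0.7, 0.7, -0.103]
force: [-0.2, -0.3, -1.1]
opening: 0.49
```

```bash
python3 - <<'E'
from h import *
from station import ctrl
s=go(ctrl,[498,374,110])
M=R.from_quat(s["ee_rot"]).as_matrix();dn=M[:,1]
rv=np.cross(dn,[0,0,-1]);print("rot tool deg",np.degrees(M.T@rv).round(2))
w=ctrl.capture("wrist");cv2.imwrite("pics/wrist7.png",w["img"])
w=ctrl.capture("side");cv2.imwrite("pics/side7.png",cv2.resize(w["img"][220:450,130:350],None,fx=2.5,fy=2.5))
E
```

```text
t 6.5 pos [502.3 370.3 133.2] yaw -73.68 q [ 0.51  0.3   1.46 -0.    1.38  1.8 ] F [-0.2 -0.3 -1.1] T [-0.01  0.02 -0.  ] open 0.49 down [ 0.0082  0.001  -1.    ]
slide [ 3.2 23.2 -4.8]
rot tool deg [-0.08  0.   -0.47]
```

View pics/side7.png

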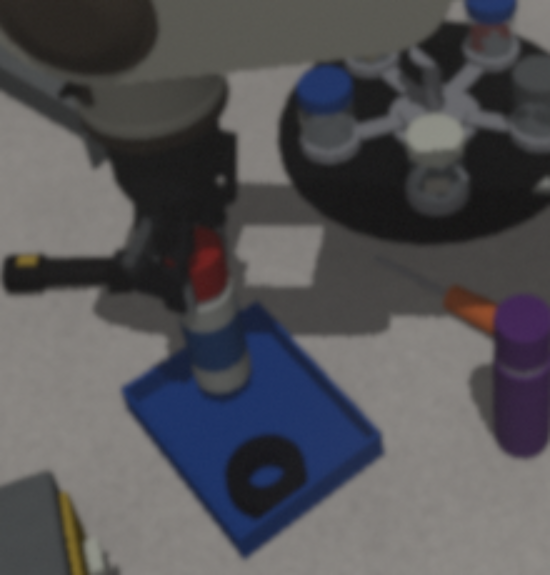

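View pics/wrist7.png

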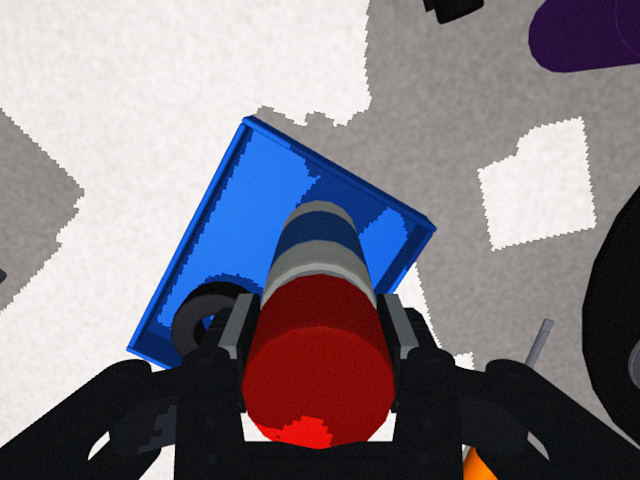

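The can is over the free half, well clear of the walls and the tape. Lowering gently.

Emit:
apply_moves(jaw=[0,0,0,0], slide=[[3,8,-4],[0,8,0],[0,2,0],[0,0,0]], delta_rot=[[0,0,-0.4],[0,0,0],[0,0,0],[0,0,0]])

```text
time_s: 7.0
position: [499.6, 374.7, 118.4]
ee_rot: [-0.098, 0.7, -0.7, 0.103]
force: [-0.4, -0.0, -1.7]
opening: 0.486
```

```bash
python3 - <<'E'
from h import *
from station import ctrl
s=go(ctrl,[498,374,110])
E
```

```text
t 7.0 pos [499.6 374.7 118.4] yaw -73.66 q [ 0.52  0.31  1.48 -0.    1.35  1.81] F [-0.4 -0.  -1.7] T [ 0.06 -0.03 -0.03] open 0.486 down [ 0.0065  0.0022 -1.    ]
slide [1.8 8.4 0.2]
```

Emit:
apply_moves(jaw=[0,0,0,0], slide=[[0,4,0],[0,3,0],[0,2,0],[0,0,0]], delta_rot=[[0,0,-0.3],[0,0,0],[0,0,0],[0,0,0]])

```text
time_s: 7.4
position: [500.3, 375.1, 110.4]
ee_rot: [-0.099, 0.7, -0.699, 0.102]
force: [0.1, -0.5, -0.1]
opening: 0.494
```

```bash
python3 - <<'E'
from h import *
from station import ctrl
s=go(ctrl,[498,374,110])
E
```

```text
t 7.4 pos [500.3 375.1 110.4] yaw -73.66 q [ 0.52  0.32  1.48 -0.    1.34  1.81] F [ 0.1 -0.5 -0.1] T [-0.01 -0.   -0.03] open 0.494 down [ 0.0034  0.0017 -1.    ]
slide [2.6 0.4 0.4]
```

Emit:
apply_moves(jaw=[0,0], slide=[[0,1.5,0],[0,0,0]], delta_rot=[[0,0,-0.2],[0,0,0]])

```text
time_s: 7.6
position: [501.1, 375.3, 110.6]
ee_rot: [-0.1, 0.7, -0.699, 0.101]
force: [-0.1, 0.6, -2.0]
opening: 0.488
```

Emit:
apply_moves(jaw=[0,0], slide=[[0,2,0],[0,0,0]], delta_rot=[[0,0,0],[0,0,0]])

```text
time_s: 7.8
position: [502.0, 375.7, 110.6]
ee_rot: [-0.098, 0.701, -0.699, 0.102]
force: [1.5, -0.2, -1.2]
opening: 0.491
```

Emit:
apply_moves(jaw=[0,0], slide=[[0,1.5,0],[0,0,0]], delta_rot=[[0,0,0],[0,0,0]])

```text
time_s: 8.0
position: [502.5, 376.0, 110.2]
ee_rot: [-0.098, 0.701, -0.699, 0.103]
force: [0.2, 0.2, -1.8]
opening: 0.49
```

Emit:
apply_moves(jaw=[0,0], slide=[[3,4,0],[0,0,0]], delta_rot=[[0,0,0],[0,0,0]])

```text
time_s: 8.2
position: [502.8, 376.3, 111.0]
ee_rot: [-0.094, 0.702, -0.698, 0.107]
force: [-0.9, 0.2, -2.0]
opening: 0.49
```

```bash
python3 - <<'E'
from h import *
from station import ctrl
s=go(ctrl,[498,374,110])
w=ctrl.capture("side");cv2.imwrite("pics/side8.png",cv2.resize(w["img"][250:430,150:320],None,fx=3,fy=3))
s=go(ctrl,[498,374,110])
E
```

```text
t 8.2 pos [502.8 376.3 111. ] yaw -73.68 q [ 0.52  0.31  1.49 -0.    1.32  1.81] F [-0.9  0.2 -2. ] T [-0.03  0.07 -0.03] open 0.49 down [ 0.0168  0.0086 -0.9998]
slide [5.3 0.9 0.8]
t 8.25 pos [502.8 376.2 110.9] yaw -73.68 q [ 0.52  0.31  1.49 -0.    1.32  1.81] F [-0.5 -0.3 -1. ] T [-0.03  0.01 -0.03] open 0.492 down [ 0.0164  0.0085 -0.9998]
slide [5.2 0.8 0.8]
```

View pics/side8.png

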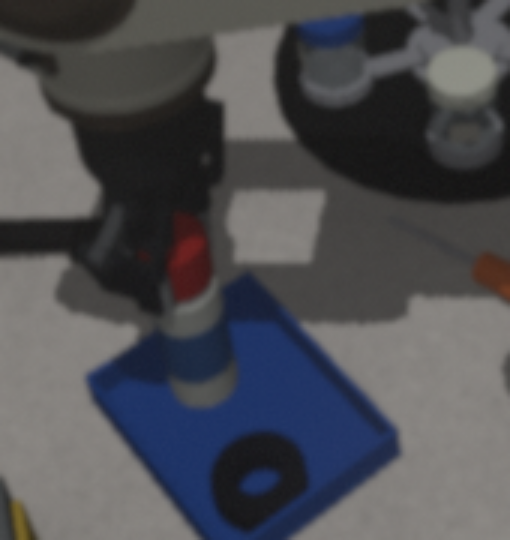

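```bash
cat >> h.py <<'E'
def lev(s):
    M=R.from_quat(s["ee_rot"]).as_matrix();print("level rot",np.degrees(M.T@np.cross(M[:,1],[0,0,-1])).round(2))
E
python3 - <<'E'
from h import *
from station import ctrl
lev(go(ctrl,[499,374,108]))
E
```

```text
t 8.25 pos [502.8 376.2 110.9] yaw -73.68 q [ 0.52  0.31  1.49 -0.    1.32  1.81] F [-0.5 -0.3 -1. ] T [-0.03  0.01 -0.03] open 0.492 down [ 0.0164  0.0085 -0.9998]
slide [4.3 2.8 1.1]
level rot [ 0.21 -0.   -1.04]
```

Emit:
apply_moves(jaw=[0,0], slide=[[4,2,1],[0,2,0]], delta_rot=[[0.2,0,-1.2],[0,0,-0.2]])

```text
time_s: 8.45
position: [500.9, 375.3, 109.9]
ee_rot: [-0.101, 0.701, -0.699, 0.1]
force: [-3.8, -4.3, 35.0]
opening: 0.49
```

```bash
python3 - <<'E'
from h import *
from station import ctrl
lev(go(ctrl,[499,374,108]))
E
```

```text
t 8.45 pos [500.9 375.3 109.9] yaw -73.68 q [0.52 0.32 1.48 0.   1.34 1.8 ] F [-3.8 -4.3 35. ] T [-1.28  0.64  0.04] open 0.49 down [-0.0012  0.0015 -1.    ]
slide [2.2 1.9 0.7]
level rot [0.1  0.   0.04]
```

The 35 N upward force says the can is on the tray floor, and the tool is level. I'll relax and open.

Emit:
apply_moves(jaw=[0,1,1,1,1,1,1], slide=[[0,0,0],[0,0,0],[0,0,0],[0,0,0],[0,0,0],[0,0,0],[0,0,0]], delta_rot=[[0,0,0],[0,0,0],[0,0,0],[0,0,0],[0,0,0],[0,0,0],[0,0,0]])

```text
time_s: 9.15
position: [499.7, 374.7, 107.4]
ee_rot: [0.103, -0.7, 0.7, -0.098]
force: [0.3, -0.7, 0.3]
opening: 1.006
```

```bash
python3 - <<'E'
from h import *
from station import ctrl
lev(go(ctrl,[499,374,108]))
w=ctrl.capture("wrist");cv2.imwrite("pics/wrist9.png",w["img"])
w=ctrl.capture("side");cv2.imwrite("pics/side9.png",cv2.resize(w["img"][250:430,150:320],None,fx=3,fy=3))
E
```

```text
t 9.15 pos [499.7 374.7 107.4] yaw -73.67 q [0.52 0.32 1.48 0.   1.34 1.8 ] F [ 0.3 -0.7  0.3] T [-0.02  0.    0.  ] open 1.006 down [-0.0062 -0.001  -1.    ]
slide [ 0.8 -0.6  0.5]
level rot [ 0.05 -0.    0.36]
```

View pics/side9.png

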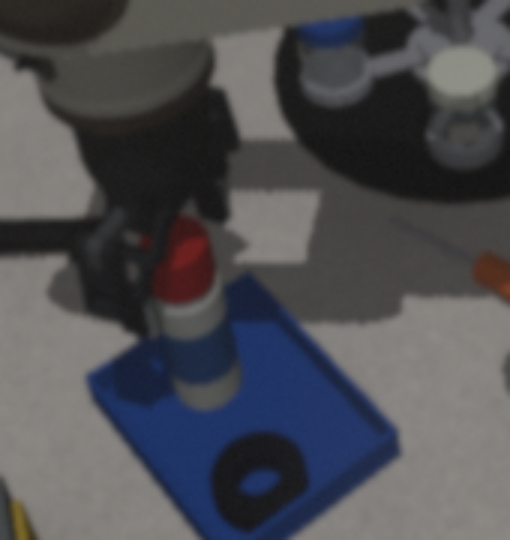

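View pics/wrist9.png

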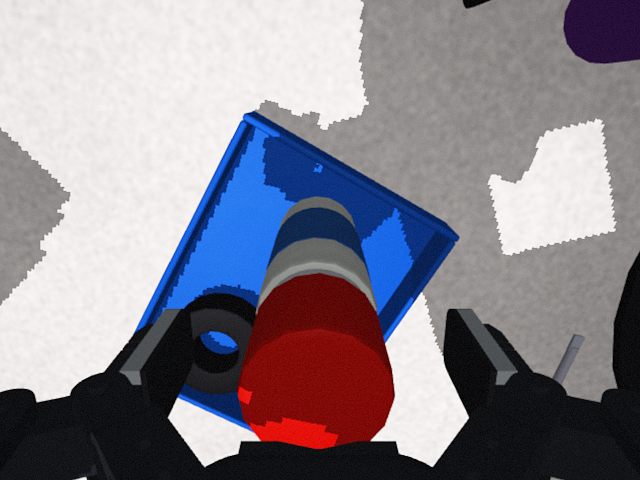

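The can stands upright in the tray and the fingers are clear of it. Raising straight up.

Emit:
apply_moves(jaw=[1,1,1,1,1,1], slide=[[0,-10,0],[0,-25,0],[0,-30,0],[0,-30,0],[0,-25,0],[0,0,0]], delta_rot=[[0,0,0],[0,0,0],[0,0,0],[0,0,0],[0,0,0],[0,0,0]])

```text
time_s: 9.85
position: [500.0, 374.6, 235.5]
ee_rot: [-0.102, 0.7, -0.7, 0.098]
force: [-0.4, 0.0, 0.5]
opening: 0.999
```

```bash
python3 - <<'E'
from h import *
from station import ctrl
lev(go(ctrl,[546,40,235]))
E
```

```text
t 9.85 pos [500.  374.6 235.5] yaw -73.67 q [0.52 0.26 1.3  0.   1.59 1.8 ] F [-0.4  0.   0.5] T [ 0.03  0.02 -0.07] open 0.999 down [-5.6e-03 -6.0e-04 -1.0e+00]
slide [ 49.9   0.5 334. ]
level rot [ 0.06 -0.    0.32]
```

Emit:
apply_moves(jaw=[1,1,1,1,1,1,1,1,1,1], slide=[[5,0,34],[5,0,34],[5,0,34],[5,0,34],[5,0,34],[5,0,34],[5,0,34],[5,0,34],[5,0,34],[5,0,20]], delta_rot=[[0,0,0],[0,0,0],[0,0,0],[0,0,0],[0,0,0],[0,0,0],[0,0,0],[0,0,0],[0,0,0],[0,0,0]])

```text
time_s: 10.85
position: [543.4, 38.0, 237.0]
ee_rot: [-0.104, 0.7, -0.699, 0.101]
force: [0.1, 0.6, 0.5]
opening: 0.997
```

Emit:
apply_moves(jaw=[1,1,1,1,1], slide=[[0,0,0],[0,0,0],[0,0,0],[0,0,0],[0,0,0]], delta_rot=[[0,8,0],[0,8,0],[0,8,0],[0,7.6,0],[0,0,0]])

```text
time_s: 11.35
position: [542.8, 34.0, 237.1]
ee_rot: [-0.099, -0.7, 0.7, 0.102]
force: [-0.0, 0.4, 0.2]
opening: 1.0
```

```bash
python3 - <<'E'
from h import *
from station import ctrl
lev(go(ctrl,[546,29,190]))
for n in ("wrist","top"):
    w=ctrl.capture(n);cv2.imwrite(f"pics/{n}10.png",w["img"]);np.savez(n+"10.npz",**w)
E
```

```text
t 11.35 pos [542.8  34.  237.1] yaw -106.36 q [-0.08  0.09  1.5  -0.    1.56  1.78] F [-0.   0.4  0.2] T [-0.07 -0.01  0.01] open 1.0 down [-4.4e-03  1.0e-04 -1.0e+00]
slide [-4.6 47.   3.8]
level rot [-0.07 -0.    0.24]
```

View pics/wrist10.png

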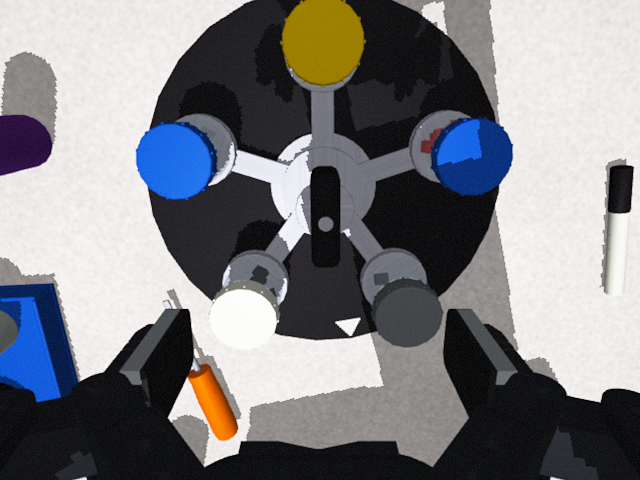

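View pics/top10.png

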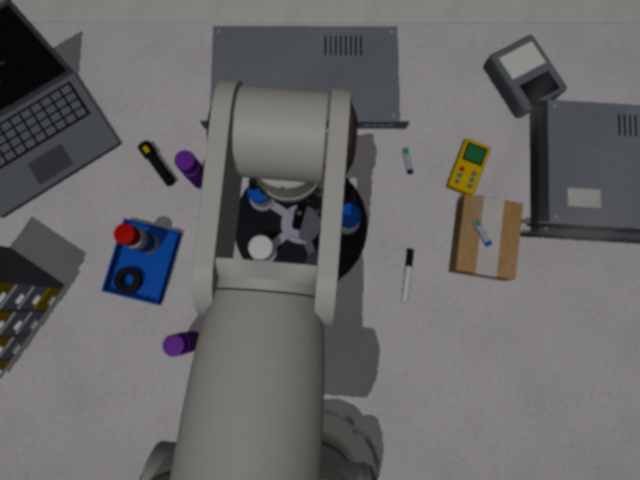

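The wrist view shows the bar at (325,215), aligned with the yellow jar at (323,40), and the arrow at (347,326). The top view shows the red-capped can standing in the tray at (135,238). From this one view I'll measure the axis, the yellow jar and the arrow.

```bash
cat >> h.py <<'E'
from scipy.optimize import least_squares
def carousel(c,lidpx,a0):
    lids=np.array([onz(c,*p,93)[:2] for p in lidpx])   # order: yellow then increasing... as given with step k
    def f(p):
        a=p[2]+np.array([k for k in range(len(lids))])*np.radians(72);return (p[:2]+105*np.c_[np.cos(a),np.sin(a)]-lids).ravel()
    s=least_squares(f,[545,27,a0]);print("axis",s.x[:2].round(1),"yellow dir",np.degrees(s.x[2]).round(2),"res",s.fun.round(1));return s.x
E
python3 - <<'E'
from h import *
c=dict(np.load("wrist10.npz"));hsv=cv2.cvtColor(c["img"],cv2.COLOR_BGR2HSV)
for lo,hi in (((20,100,60),(32,255,255)),((100,120,60),(125,255,255))):
    for ce,s,m in blobs(c,lo,hi,800):
        k=max(cv2.findContours(m.astype(np.uint8),0,1)[0],key=len);print(ce,s,np.round(cv2.fitEllipse(k)[0],1))
x=carousel(c,[(323,40),(176.5,161),(243.5,314),(408,312),(472,156)],-0.27)
# arrow
g=c["img"].min(2); m=(g>150).astype(np.uint8)[310:340,328:366]
n,l,s,ce=cv2.connectedComponentsWithStats(m);i=1+np.argmax(s[1:,4]);print(s[1:])
for j in range(1,n):
    p=ce[j]+[328,310]
    if s[j,4]>60: 
        a=onz(c,*p,8);print(p,a,np.hypot(*(a[:2]-x[:2])),np.degrees(np.arctan2(*(a[:2]-x[:2])[::-1])))
# board fit from dark
m=(hsv[...,2]<60).astype(np.uint8);
E
```

```text
[322.5  40.7] [280, 0, 86, 87, 5801] [322.5  40.7]
[471.4 155.7] [431, 117, 82, 79, 4999] [471.4 155.7]
[176. 160.] [136, 121, 82, 79, 4999] [176. 160.]
[ 36.5 343. ] [0, 283, 78, 120, 6720] [ 35.2 343.3]
axis [547.5  28.5] yellow dir -15.53 res [ 1.8 -0.4  2.   1.5 -2.1  1.4 -2.3 -0.2  0.6 -2.3]
[[  7   8  25  18 248]
 [  0  24  38   6  87]]
[348.23790323 324.97580645] [405.71612577  44.32889145   8.        ] 142.68880041269102 173.63268402555113
[352.97701149 337.87356322] [390.7243782   43.59528748   8.        ] 157.52486843098643 174.50263698375153
```

```bash
cat >> h.py <<'E'
def board(c,x0,bright=90,z=8,lo=140,hi=170):
    g=c["img"].max(2).astype(float);P=[]
    for a in np.radians(np.arange(0,360,2)):
        prof=[];rs=np.arange(lo,hi,0.5)
        for r in rs:
            u,v=proj(c,[x0[0]+r*np.cos(a),x0[1]+r*np.sin(a),z])
            prof.append(g[int(round(v)),int(round(u))] if 0<=round(u)<640 and 0<=round(v)<480 else -1)
        prof=np.array(prof)
        if prof.min()<0: continue
        d=prof>bright; k=np.argmax(d)
        if d[k:].all() and k>4 and not d[:k].any(): P.append([x0[0]+rs[k]*np.cos(a),x0[1]+rs[k]*np.sin(a)])
    P=np.array(P);r=least_squares(lambda p:np.hypot(*(P-p[:2]).T)-p[2],[*x0[:2],155],loss="soft_l1")
    print("board",r.x.round(1),len(P),"med res",np.median(abs(r.fun)).round(2));return r.x,P
E
python3 - <<'E'
from h import *
c=dict(np.load("wrist10.npz"))
for b in(75,90,105):
    x,P=board(c,[547,28],b)
    a=np.array([405.7,44.3])-x[:2];print(np.hypot(*a),np.degrees(np.arctan2(a[1],a[0])))
c=dict(np.load("top0.npz"))
for b in(60,75,90):
    x,P=board(c,[545,27],b)
    a=np.array([406.95,41.75])-x[:2];print("top",np.hypot(*a),np.degrees(np.arctan2(a[1],a[0])))
E
```

```text
board [545.4  29.4 153.8] 89 med res 0.29
140.4861970663043 173.90098080700378
board [545.3  29.2 153.9] 90 med res 0.31
140.39095368911185 173.84519286533364
board [545.4  29.2 154. ] 90 med res 0.31
140.52488542985117 173.8125343334607
board [544.2  26.2 152.1] 134 med res 0.67
top 138.15372777544525 173.52104363578
board [544.6  25.8 153.1] 137 med res 0.88
top 138.54701032252845 173.39930551954922
board [544.9  27.2 153.4] 109 med res 0.63
top 138.72712746959823 173.99222329622785
```

Emit:
apply_moves(jaw=[1,1,1,1,1], slide=[[-4,20,4],[0,25,0],[0,25,0],[0,25,0],[0,20,0]], delta_rot=[[0,-0.9,0.3],[0,0,0],[0,0,0],[0,0,0],[0,0,0]])

```text
time_s: 11.95
position: [547.2, 29.1, 121.6]
ee_rot: [-0.087, -0.702, 0.702, 0.082]
force: [0.5, 0.0, 0.1]
opening: 1.0
```

```bash
python3 - <<'E'
from h import *
from station import ctrl
lev(go(ctrl,[545.6,28.7,97]))
w=ctrl.capture("wrist");cv2.imwrite("pics/wrist11.png",w["img"]);np.savez("wrist11.npz",**w)
lev(go(ctrl,[545.6,28.7,97]))
E
```

```text
t 11.95 pos [547.2  29.1 121.6] yaw -103.73 q [-0.09  0.15  1.66 -0.    1.32  1.72] F [0.5 0.  0.1] T [-0.03  0.01  0.01] open 1.0 down [ 0.0073 -0.0019 -1.    ]
slide [ 1.6 24.6  0.7]
level rot [-0.01  0.   -0.43]
t 12.0 pos [546.   29.2 118.5] yaw -103.73 q [-0.09  0.15  1.67 -0.    1.32  1.72] F [-1.2 -0.2 -4.1] T [-0.05 -0.01  0.02] open 1.002 down [ 0.0035 -0.0015 -1.    ]
slide [ 0.3 21.5  0.5]
level rot [-0.04 -0.   -0.21]
```

View pics/wrist11.png

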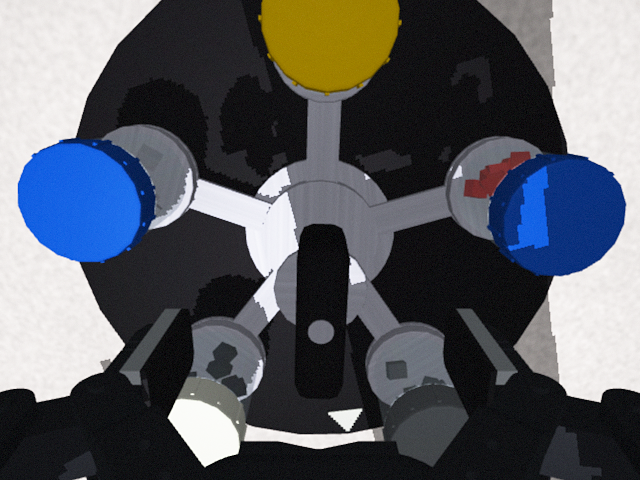

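Emit:
apply_moves(jaw=[1,1,1], slide=[[0,10,0],[0,10,0],[0,1,0]], delta_rot=[[0,1.7,-0.2],[0,0,0],[0,0,0]])

```text
time_s: 12.3
position: [546.2, 29.3, 96.9]
ee_rot: [-0.094, -0.701, 0.701, 0.094]
force: [-0.0, -0.4, 0.8]
opening: 1.003
```

```bash
python3 - <<'E'
from h import *
from station import ctrl
lev(go(ctrl,[545.6,28.7,97]))
E
```

```text
t 12.3 pos [546.2  29.3  96.9] yaw -105.26 q [-0.09  0.18  1.69 -0.    1.28  1.75] F [-0.  -0.4  0.8] T [-0.02 -0.01  0.01] open 1.003 down [-2.e-04 -6.e-04 -1.e+00]
slide [ 0.4 -0.1  0.7]
level rot [-0.03 -0.    0.  ]
```

Aligned with the bar. Closing.

Emit:
apply_moves(jaw=[0,0,0,0,0,0,0,0,0,0], slide=[[0,0,0],[0,0,0],[0,0,0],[0,0,0],[0,0,0],[0,0,0],[0,0,0],[0,0,0],[0,0,0],[0,0,0]], delta_rot=[[0,0,0],[0,0,0],[0,0,0],[0,0,0],[0,0,0],[0,0,0],[0,0,0],[0,0,0],[0,0,0],[0,0,0]])

```text
time_s: 13.3
position: [547.0, 28.1, 99.4]
ee_rot: [-0.094, -0.7, 0.702, 0.092]
force: [0.6, -0.9, -3.9]
opening: 0.203
```

```bash
python3 - <<'E'
from h import *
from station import ctrl
lev(go(ctrl,[545.6,28.7,97]))
w=ctrl.capture("wrist");cv2.imwrite("pics/wrist12.png",w["img"]);np.savez("wrist12.npz",**w)
E
```

```text
t 13.3 pos [547.   28.1  99.4] yaw -105.18 q [-0.09  0.17  1.68 -0.    1.28  1.75] F [ 0.6 -0.9 -3.9] T [ 0.25 -0.15 -0.03] open 0.203 down [ 0.0026 -0.0026 -1.    ]
slide [ 1.5  2.4 -0.2]
level rot [-0.11 -0.   -0.18]
```

View pics/wrist12.png

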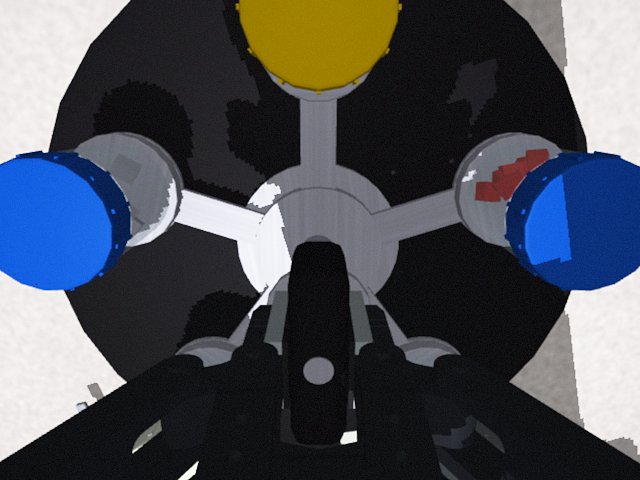

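Emit:
apply_moves(jaw=[0,0,0,0,0], slide=[[0,0.3,0],[0,0.3,0],[0,0.3,0],[0,0.3,0],[0,0.3,0]], delta_rot=[[0,-4,0],[0,-6,0],[0,-7,0],[0,-7,0],[0,-6,0]])

```text
time_s: 13.85
position: [547.0, 28.8, 99.4]
ee_rot: [0.096, -0.7, 0.701, -0.098]
force: [-1.7, -0.2, 2.1]
opening: 0.202
```

```bash
python3 - <<'E'
from h import *
from station import ctrl
lev(go(ctrl,[546,28.7,97]))
E
```

```text
t 13.85 pos [547.   28.8  99.4] yaw -74.18 q [-0.09  0.17  1.68 -0.    1.28  1.21] F [-1.7 -0.2  2.1] T [ 0.5   0.39 -0.01] open 0.202 down [ 0.0032 -0.0015 -1.    ]
slide [ 1.   2.4 -0.2]
level rot [-0.14 -0.   -0.15]
```

Turning well: 31° with little force. Continuing.

Emit:
apply_moves(jaw=[0,0,0,0,0,0,0,0,0,0], slide=[[0,0.3,0],[0,0.3,0],[0,0.3,0],[0,0.3,0],[0,0.3,0],[0,0.3,0],[0,0.3,0],[0,0.3,0],[0,0.3,0],[0,0.3,0]], delta_rot=[[0,-5,0],[0,-7,0],[0,-7,0],[0,-7,0],[0,-7,0],[0,-7,0],[0,-7,0],[0,-7,0],[0,-7,0],[0,-5,0]])

```text
time_s: 14.85
position: [545.9, 29.7, 99.4]
ee_rot: [0.476, -0.522, 0.523, -0.477]
force: [-1.4, -0.2, 2.7]
opening: 0.2
```

```bash
python3 - <<'E'
from h import *
from station import ctrl
lev(go(ctrl,[546,28.7,97]))
E
```

```text
t 14.85 pos [545.9  29.7  99.4] yaw -5.29 q [-0.09  0.17  1.69 -0.    1.28  0.01] F [-1.4 -0.2  2.7] T [ 0.18  0.57 -0.12] open 0.2 down [ 1.6e-03 -4.0e-04 -1.0e+00]
slide [1.  2.4 0.2]
level rot [-0.09  0.    0.02]
```

Emit:
apply_moves(jaw=[0,0,0,0,0,0,0,0,0,0], slide=[[0,0.3,0],[0,0.3,0],[0,0.3,0],[0,0.3,0],[0,0.3,0],[0,0.3,0],[0,0.3,0],[0,0.3,0],[0,0.3,0],[0,0.3,0]], delta_rot=[[0,-5,0],[0,-7,0],[0,-7,0],[0,-7,0],[0,-7,0],[0,-7,0],[0,-7,0],[0,-7,0],[0,-7,0],[0,-5,0]])

```text
time_s: 15.85
position: [544.7, 29.0, 99.4]
ee_rot: [0.689, -0.162, 0.162, -0.687]
force: [-0.7, -1.9, 2.2]
opening: 0.2
```

```bash
python3 - <<'E'
from h import *
from station import ctrl
lev(go(ctrl,[546,28.7,97]))
E
```

```text
t 15.85 pos [544.7  29.   99.4] yaw 63.56 q [-0.09  0.17  1.69 -0.    1.28 -1.2 ] F [-0.7 -1.9  2.2] T [ 0.02  0.45 -0.07] open 0.2 down [-3.0e-04 -2.5e-03 -1.0e+00]
slide [1.3 2.4 0.3]
level rot [ 0.13 -0.    0.05]
```

Emit:
apply_moves(jaw=[0,0,0,0,0], slide=[[0,0.3,0],[0,0.3,0],[0,0.3,0],[0,0.3,0],[0,0.3,0]], delta_rot=[[0,-5,0],[0,-6,0],[0,-5,0],[0,-3,0],[0,0,0]])

```text
time_s: 16.35
position: [544.6, 28.6, 99.4]
ee_rot: [0.707, -0.04, 0.04, -0.705]
force: [-1.1, -0.8, 4.1]
opening: 0.2
```

```bash
python3 - <<'E'
from h import *
from station import ctrl
lev(go(ctrl,[546,28.7,97]))
for n in ("wrist","side","top"):
    w=ctrl.capture(n);cv2.imwrite(f"pics/{n}13.png",w["img"]);np.savez(n+"13.npz",**w)
E
```

```text
t 16.35 pos [544.6  28.6  99.4] yaw 83.54 q [-0.09  0.17  1.69 -0.    1.28 -1.54] F [-1.1 -0.8  4.1] T [0.24 0.51 0.06] open 0.2 down [-1.0e-04 -3.6e-03 -1.0e+00]
slide [1.4 2.4 0.3]
level rot [0.2  0.   0.02]
```

View pics/wrist13.png

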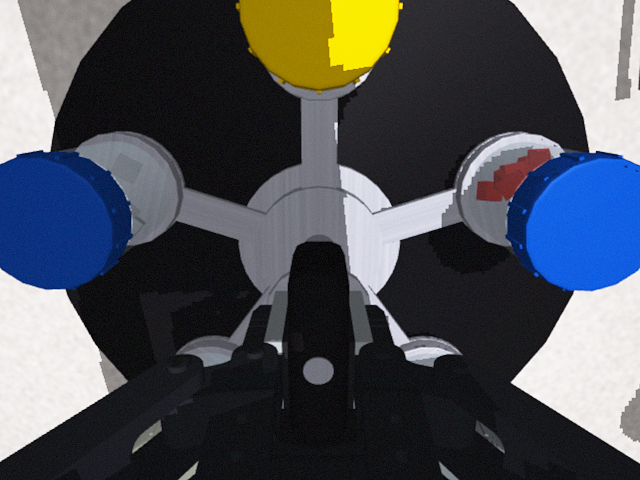

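View pics/side13.png

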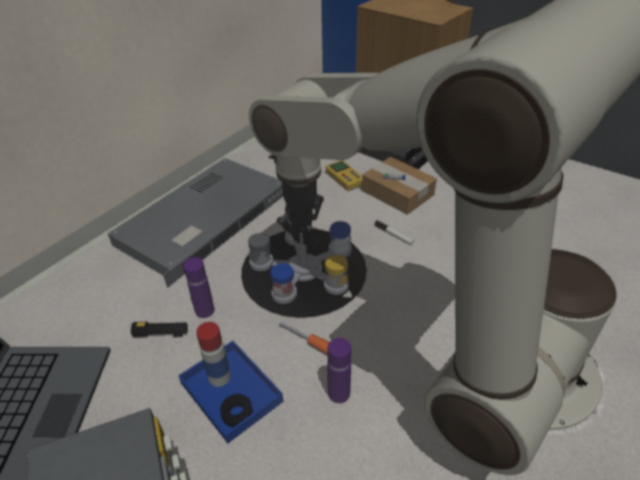

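View pics/top13.png

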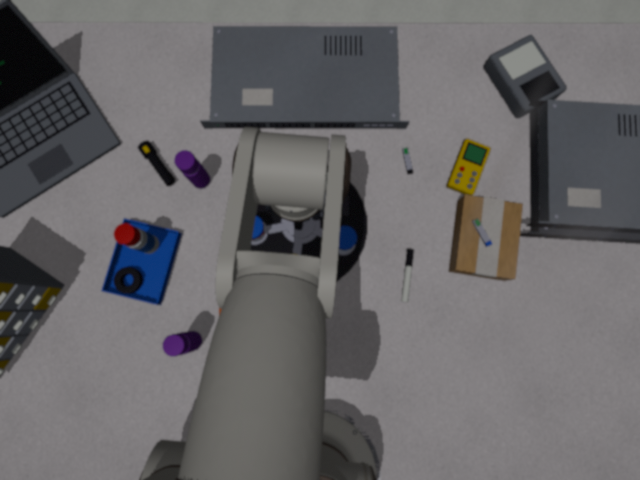

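The wrist view shows the yellow jar (320,30) still in line with the gripped bar. The side view shows it at the front (337,270), by the place of the arrow, with the can upright in the tray (212,355). As an independent check I'll take the yellow direction from the blue lids in the top view.

```bash
python3 - <<'E'
from h import *
from station import ctrl
c=dict(np.load("top13.npz"));P=[]
for ce,s,m in blobs(c,(100,130,45),(125,255,255),40):
    print(ce,s,onz(c,*ce,93).round(1))
im=c["img"][180:300,220:380];cv2.imwrite("pics/tc13.png",cv2.resize(im,None,fx=5,fy=5))
s=dict(np.load("side13.npz"));cv2.imwrite("pics/sc13.png",cv2.resize(s["img"][210:330,230:390],None,fx=5,fy=5))
# expected side pixels of yellow lid centre if at angle a ; arrow
for a in(171,173.5,176):
    r=np.radians(a);print(a,proj(s,[544.4+105*np.cos(r),26.3+105*np.sin(r),93]))
for ce,st,m in blobs(s,(20,120,80),(32,255,255)): print("side yel",ce,st)
# reference: bias of side measure from initial frame
s0=dict(np.load("side0.npz"));r=np.radians(-15.4);print("ref pred",proj(s0,[544.4+105*np.cos(r),26.3+105*np.sin(r),93]),"meas 276.2 221.7")
E
```

```text
[257.3 226.9] [252, 215, 12, 24, 190] [522.7 115.7  93. ]
[145.5 263.4] [103, 219, 78, 85, 3112] [444.9 347.8  93. ]
[347.2 237.5] [340, 226, 17, 24, 337] [500.2 -74.1  93. ]
[128.5 279.4] [124, 273, 10, 13, 103] [411.4 381.3  93. ]
171 [335.28424665 261.57048812]
173.5 [336.63750202 260.52894659]
176 [337.91731872 259.4524623 ]
side yel [345.6 177.2] [327, 166, 36, 23, 372]
side yel [335.2 265.1] [325, 256, 21, 19, 305]
side yel [158.5 436.5] [154, 418, 11, 38, 173]
ref pred [276.70504032 219.53039266] meas 276.2 221.7
```

View pics/sc13.png

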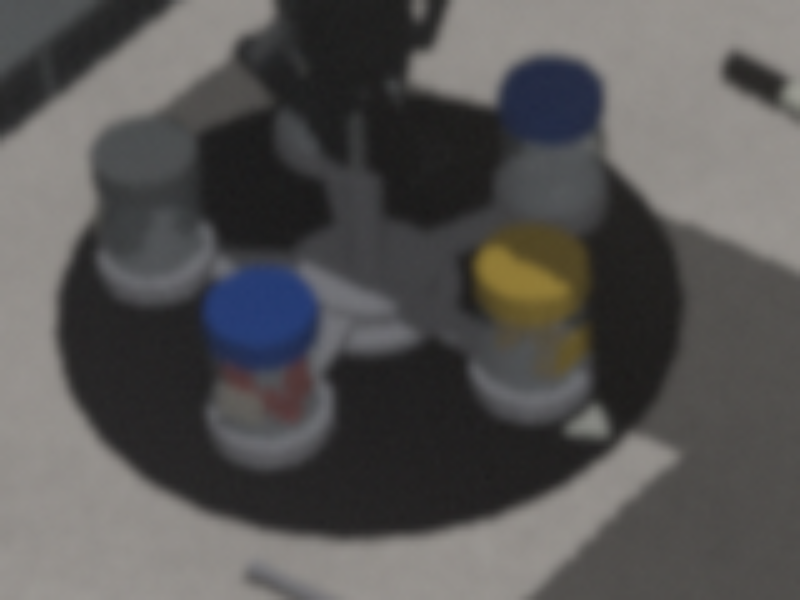

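View pics/tc13.png

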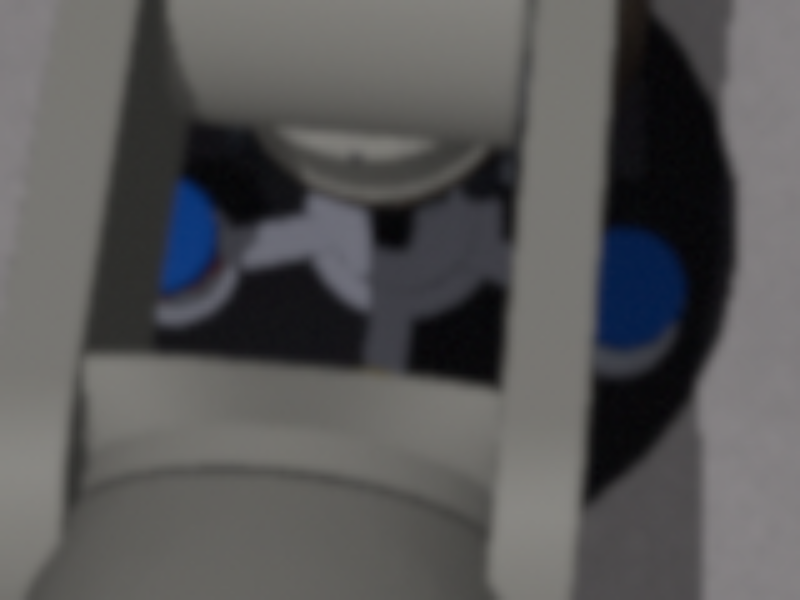

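```bash
python3 - <<'E'
from h import *
c=dict(np.load("top13.npz"))
a=onz(c,251.6,226.6,93);b=onz(c,345,237.7,93);d=b-a
print(a,b,np.hypot(d[0],d[1]),"expect",210*np.sin(np.radians(72)));print("yellow dir",np.degrees(np.arctan2(d[1],d[0]))-90+360)
E
```

```text
[523.32036211 127.80268438  93.        ] [499.80261191 -69.48381249  93.        ] 198.68328168459382 expect 199.72186842198224
yellow dir 173.20207324254076
```

The top-view check gives the yellow jar at 173.2° and the arrow is at about 173.7°. One small trim, then a hold.

Emit:
apply_moves(jaw=[0,0,0,0], slide=[[0,0,0],[0,0,0],[0,0,0],[0,0,0]], delta_rot=[[0,-0.4,0],[0,0,0],[0,0,0],[0,0,0]])

```text
time_s: 16.9
position: [544.6, 28.5, 99.4]
ee_rot: [0.707, -0.039, 0.04, -0.705]
force: [-1.1, -0.5, 3.5]
opening: 0.202
```

```bash
python3 - <<'E'
from h import *
from station import ctrl
s=go(ctrl,None);print(s["joint_velocities"].round(3))
w=ctrl.capture("top");cv2.imwrite("pics/top14.png",w["img"])
w=ctrl.capture("wrist");cv2.imwrite("pics/wrist14.png",w["img"])
s=go(ctrl,None)
E
```

```text
t 16.9 pos [544.6  28.5  99.4] yaw 83.6 q [-0.09  0.17  1.69 -0.    1.28 -1.54] F [-1.1 -0.5  3.5] T [0.14 0.41 0.01] open 0.202 down [-1.0e-04 -3.6e-03 -1.0e+00]
[-0.001  0.001 -0.     0.001  0.001  0.004]
t 17.0 pos [544.6  28.6  99.4] yaw 83.61 q [-0.09  0.17  1.69 -0.    1.28 -1.54] F [-0.8 -1.4  2.5] T [ 0.19  0.41 -0.01] open 0.199 down [-1.0e-04 -3.6e-03 -1.0e+00]
```

View pics/wrist14.png

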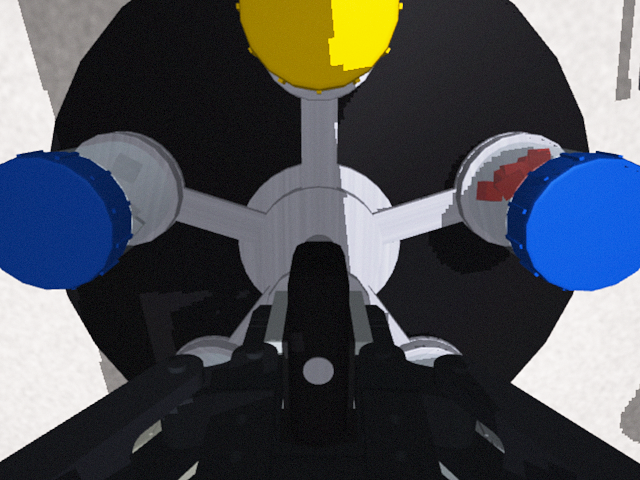

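The arm is at rest, the bar is gripped (opening 0.20, about 17 mm) and the yellow jar is in line with the arrow to within about half a degree. Handing in.

```bash
python3 -c "
from station import ctrl
print(ctrl.finish_job())"
```

```text
the job is handed in; nothing more can be done
None
```

I lifted the white, red-capped can out of the carousel and stood it upright in the free half of the blue tray. I then gripped the black bar and turned the carousel about 189° in one go. I handed in at 17 s with the grip still closed and the arm at rest.

- **Yellow jar:** The last readings put it at about 173.2–173.6°, against an arrow direction of 173.5–173.9°. That is an error of about half a degree. My final 0.4° trim hardly registered: the gripper turned less than 0.1°.
- **Grip:** The opening held at 0.20 (about 17 mm) on the 18 mm bar, with about 4 N on the tool.
- **Can:** The side and top pictures after placing show it upright and clear of the tape roll. I pressed it down with up to 35 N on contact before letting go.
- **Other things:** Everything else looked unmoved in the last pictures I viewed, though the arm hid part of the top view.
- **Disagreements:** The top and wrist cameras differed by 3–5 mm in y, and once by about 7 mm for the tray. I mostly used values in between. The arrow was out of the wrist camera's view at the end, so the final alignment rests on its earlier measurement and the side view.

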